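# Press home the push-lock plungers of a tap control unit crosswise

## Task

The cover of the grey sensor-tap control unit lies on its gasket, but the four black push-lock plungers in its corners still stand proud. Press each plunger gently straight down with a fingertip until it is fully home, crosswise so that the gasket is squeezed evenly: first the one beside the brass inlet nipple, then the one diagonally opposite, then the other one at the inlet end, and last the one that remains. Do not lift or shove the unit, touch it with nothing but the fingers, and leave the loose parts around it where they are.

Things in the scene. Friction and masses are not known exactly. Their poses are not given: they have to be found in the camera images.
- control_unit: flat grey box with white cover (164 mm in its x, 112 in y, top 54 mm up), loose on rubber feet, about 0.9 kg, turned any way. Origin: centre of the underside, z up. Brass inlet nipple on the -x end near the +y corner (y = +32 mm, 23 mm up), out to x = -122 mm; black outlet stub mid +x end, out to x = +101 mm. Plungers at x = +-64, y = +-38 mm
- top_a (a point): middle of the top of plunger a, beside the brass nipple (unit x = -64, y = +38 mm). All four are alike: black, flat-topped round head, 19 mm across, 6 mm thick, sliding straight down onto a 25 mm collar. Its top is 62 mm above the bench when home, up to 72 mm when out
- top_b (a point): middle of the top of plunger b, the other one at the inlet end (unit x = -64, y = -38 mm)
- top_c (a point): middle of the top of plunger c, at the outlet end, on the same long side as the inlet nipple (unit x = +64, y = +38 mm)
- top_d (a point): middle of the top of plunger d, at the outlet end, across the diagonal from plunger a (unit x = +64, y = -38 mm)
- plunger_a (a joint): how far plunger a is pushed into the cover, m: 0 = right out, 0.010 = home, its head on the collar. Slides stiffly under about 5 N, stays where it is left; starts at 0 to 0.003. Pressed further, the whole cover gives on its foam gasket (1.5 mm at 10 N, 3 mm at 20 N, then firm) and comes back up when let go
- plunger_b (a joint): the same for plunger b
- plunger_c (a joint): the same for plunger c
- plunger_d (a joint): the same for plunger d
- tape: roll of white thread tape on a blue spool, 54 mm across, 14 mm high, loose, lying on the bench beside the unit; origin in the middle of its underside
- cartridge: brass tap cartridge, 27 mm across, 59 mm high, loose, standing on the bench beside the unit; origin in the middle of its underside
- nut: chrome nut, 32 mm across, 14 mm high, loose, lying on the bench beside the unit; origin in the middle of its underside

How it is judged:
By the outcome, as a careful person would: the job done as asked, in the order asked, and still so for the second after the job is handed in, with the robot touching nothing.
It also fails if it takes over 48 s, if anything falls off the work surface, if the arm or the gripper's body presses on something with over 40 N, if the wrist force passes 120 N, or if a joint passes its speed limit or range.

## Robot

A 6-joint arm with a two-finger parallel gripper is mounted at the origin on a cart in front of the work surface, level with it; the furniture and walls round the work are solid. World frame = base frame: x ahead of the robot, y to its left, z up, the work surface at z = 0. Lengths are in m, angles in rad, forces in N, time in s.
With the tool pointing down it reaches from about 0.35 to 0.85 m from the base axis. Payload 8.1 kg.
Tool frame: the origin (TCP) lies on the centre line of the jaws, within the pads' length; the fingertips stand 22 mm ahead of it and the grasp point (between the pads) lies 3 mm ahead of it; z points along the fingers, y is the line along which they close (so a half turn about z gives the same grasp; the last joint's range is limited). The gripper opens to 93 mm and grips with 3 to 60 N. Pads are 15 mm wide; open, the fingers measure 128 mm over their backs; the gripper's body (75 mm by 188 mm) begins 65 mm behind the grasp point.
Start: joints at [-1.426, 0.13, 1.488, -0, 1.523, -0.085], TCP at [0.137, -0.584, 0.241] pointing down, gripper open.
Joint ranges: [-2.96, 2.96], [-0.89, 2.26], [0.02, 2.5], [-1.34, 4.48], [0, 2.73], [-2.66, 2.66]. Speed limits (rad/s): [2.39, 2.39, 2.79, 3.14, 3.14, 3.14].

## Interface

Orientations are given as a rotation vector (axis times angle).
In Python, from plant import robot gives the robot as it stands.
- The arm moves only by the tool inch_along, called after "Emit:" by a JSON object that holds its "api" and its "payload". Schema: {"type":"object","properties":{"steps":{"type":"array","items":{"type":"number"},"minItems":5,"maxItems":100},"force":{"type":"number"},"only":{"type":"string"},"quiet":{"type":"boolean"},"lines":{"type":"string"}},"required":["steps"],"additionalProperties":false}. steps is one flat list of numbers that holds 1 to 20 rows one after another, with no inner brackets; each row has 5 numbers: the finger opening in m, then dx, dy, dz in m, then a turn about the tool's z in rad; each row shifts and turns the commanded pose from where the row before left it, along the tool's axes as they then stand; what a row does not reach is not made up. A row lasts 1/10 s, in which the tool goes at most 0.05 m and 0.15 rad, less where a joint would pass 70% of its speed; a pose out of reach is approached as far as the arm can. The fingers move at their own pace and stop on an object; force is the grip in N (left out, the last holds). Time passes only in rows, so rows that do not move let the fingers close. The tool returns the time, the measured TCP pose, the force, the opening and the grip force at its end. only (a regular expression) keeps the lines of the reply that match it, lines (a string "A,B") keeps lines A to B, and quiet returns only ok. Input that does not fit is refused with a message, and nothing moves.
- robot.read_state(): the state, without advancing time (a new reading comes with each control period).
- robot.read_camera(name): name is "side" or "top" or "wrist"; returns a dict with "image" (384x512x3 uint8, red, green, blue), "fx", "fy", "cx", "cy" (pixels), "R" (3x3) and "t" (3): a world point X has camera coordinates R X + t. Camera axes: x right, y down, z forward; pixel columns grow to the right and rows downward; lengths in m; the calibration is good to about 2 mm. The wrist camera is an equidistant fisheye: a pixel r from the principal point sees the ray r / f radians off the axis. A picture is of the moment at which its call begins. There is no depth.
- robot.close_job(): hands the job in; it is judged then, once.
The state is a dict: "t": time; "q": joint angles; "dq": joint speeds; "joint_torque": joint torques, N m; "tool_pos": TCP position; "orientation": TCP orientation; "force": force on the tool from outside, world axes, zero at the start; "wrist_torque": the same for the moment, N m; "opening": finger opening in m; "gripper_force": force on a finger pad.
Only numpy, scipy, OpenCV 4.12 (cv2) and the standard library are available. Lean on these libraries where they do the work, as an engineer would, in place of code of your own. Each camera call takes 0.05 s, during which the arm holds its last target. There are 200 camera calls.

## Working session

There is one attempt and no reset: what is moved stays moved. The work goes in short steps, Python scripts to look and compute and a tool call to move; the robot and the scene stay as the last step left them, time stands still between calls to the robot, and variables do not carry over. Pictures are saved under pics/ and viewed, at most 10 in all, crops included, and the job is handed in when it is done.

```bash
mkdir -p pics; ls
```

Run:
```python
from plant import robot
import cv2
for n in("top","side"):
    c=robot.read_camera(n); cv2.imwrite(f"pics/{n}0.png",c["image"][:,:,::-1]); print(n,c["fx"],c["cx"],c["cy"],c["R"],c["t"])
s=robot.read_state();print(s)
```

```text
pics
plant.py
top 396.0796216516539 252.92779495242542 192.04252849068789 [[ 0.01931721 -0.99947777 -0.02590428]
 [-0.99707388 -0.01734114 -0.07445102]
 [ 0.07396293  0.02726666 -0.99688817]] [-0.24908275  0.50325573  0.87889828]
side 406.6303627742947 257.11064884027047 188.26038775333237 [[-0.9819624  -0.18739869  0.02513113]
 [-0.1129983   0.47507916 -0.87265754]
 [ 0.15159561 -0.85975667 -0.4876856 ]] [0.43881519 0.26075818 0.58709115]
{'t': 0.1, 'q': array([-1.42638051e+00,  1.31105353e-01,  1.48915735e+00, -2.93583573e-05,
        1.52300235e+00, -8.54091152e-02]), 'dq': array([ 4.17275484e-05, -1.07476036e-03, -3.67864608e-03,  4.32785467e-04,
        2.00478293e-03,  2.92833815e-04]), 'joint_torque': array([ 9.56610129e-04, -5.61342144e+01, -4.93096805e+01,  7.70067167e-02,
        2.90038803e-02, -4.77744572e-05]), 'tool_pos': array([ 0.13662181, -0.58375011,  0.2396877 ]), 'orientation': array([-3.11921325e+00, -3.60024827e-01,  1.23470066e-04]), 'force': array([ 0.34832162,  0.32001873, -0.16813174]), 'wrist_torque': array([ 0.01190928,  0.04887596, -0.04451787]), 'gripper_force': 0.0, 'opening': 0.09269295397179154}
```

View pics/top0.png

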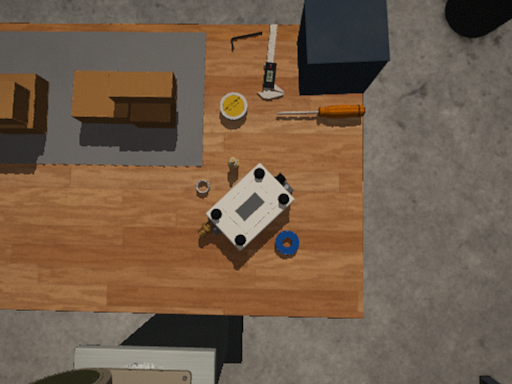

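View pics/side0.png

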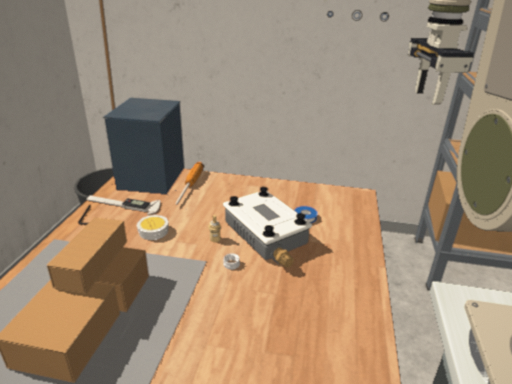

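Top view: the brass nipple is at (206,228), so a≈(216,214), b≈(240,240), c≈(259,174) and d≈(284,199). In the side view the heads are at about a (269,230), b (300,218), c (233,201), d (263,191), with the unit clear of tall neighbours.

Create h.py:
```python
import cv2, numpy as np
from plant import robot
def blobs(n,seeds,thr=60,r=9):
    c=robot.read_camera(n); im=cv2.resize(c["image"],None,fx=4,fy=4,interpolation=cv2.INTER_CUBIC)
    m=(im.max(2)<thr).astype(np.uint8); out=[]
    for u,v in seeds:
        w=np.zeros_like(m); cv2.circle(w,(u*4,v*4),r*4,1,-1)
        k,l,s,ce=cv2.connectedComponentsWithStats(m*w)
        i=1+np.argmax(s[1:,4]); p=(ce[i]+.5)/4-.5; out.append((p,s[i]/4))
    return c,out
def ray(c,p):
    R,t=np.array(c["R"]),np.array(c["t"])
    d=R.T@np.array([(p[0]-c["cx"])/c["fx"],(p[1]-c["cy"])/c["fy"],1]); return -R.T@t,d
def plane(c,p,z):
    o,d=ray(c,p); return o+d*(z-o[2])/d[2]
def tri(a,b):
    (o1,d1),(o2,d2)=a,b
    k=np.linalg.lstsq(np.c_[d1,-d2],o2-o1,rcond=None)[0]
    p,q=o1+k[0]*d1,o2+k[1]*d2; return (p+q)/2,np.linalg.norm(p-q)
```

Run:
```python
from h import *
c,T=blobs("top",[(216,214),(240,240),(259,174),(284,199)],50)
s,S=blobs("side",[(269,230),(300,218),(233,201),(263,191)],50)
P=[]
for n,a,b in zip("abcd",T,S):
    x,e=tri(ray(c,a[0]),ray(s,b[0])); P.append(plane(c,a[0],.066)[:2])
    print(n,a[0].round(1),a[1][2:],b[0].round(1),b[1][2:],x.round(4),round(e,4),P[-1].round(4))
P=np.array(P); U=np.array([[-64,38],[-64,-38],[64,38],[64,-38]])/1000
M,_=cv2.estimateAffinePartial2D(U,P); print(M,np.hypot(*M[:,0]),np.arctan2(M[1,0],M[0,0])); print((P-(U@M[:,:2].T+M[:,2])).round(4))
big=[]
for nm,k,(x,y,w,h) in(("t",c,(190,140,120,130)),("s",s,(200,170,130,110))):
    big.append(cv2.resize(k["image"][y:y+h,x:x+w],(400,430)))
cv2.imwrite("pics/crop0.png",np.hstack(big)[:,:,::-1])
```

```text
a [215.7 213.9] [ 10.5   10.75 338.25] [268.6 231.2] [ 10.25  10.   282.5 ] [ 0.4567 -0.162   0.0585] 0.0011 [ 0.456  -0.1629]
b [239.9 239.7] [ 10.5   10.5  343.75] [300.3 219.1] [  9.75  10.5  268.25] [ 0.4024 -0.2152  0.0598] 0.0004 [ 0.4025 -0.2156]
c [258.9 173.3] [ 10.   10.5 333.5] [233.7 201.2] [  8.5   8.  190.5] [ 0.5461 -0.2529  0.059 ] 0.0018 [ 0.5444 -0.2532]
d [283.2 198.7] [ 10.5   10.5  340.75] [263.4 191.7] [  8.     8.25 169.  ] [ 0.492  -0.306   0.0599] 0.0015 [ 0.4909 -0.3058]
[[ 0.69113001  0.70461443  0.47343096]
 [-0.70461443  0.69113001 -0.23435951]] 0.9869864156741123 -0.7950589558351743
[[ 0.      0.0001]
 [ 0.     -0.    ]
 [-0.0001  0.    ]
 [ 0.     -0.    ]]
```

View pics/crop0.png

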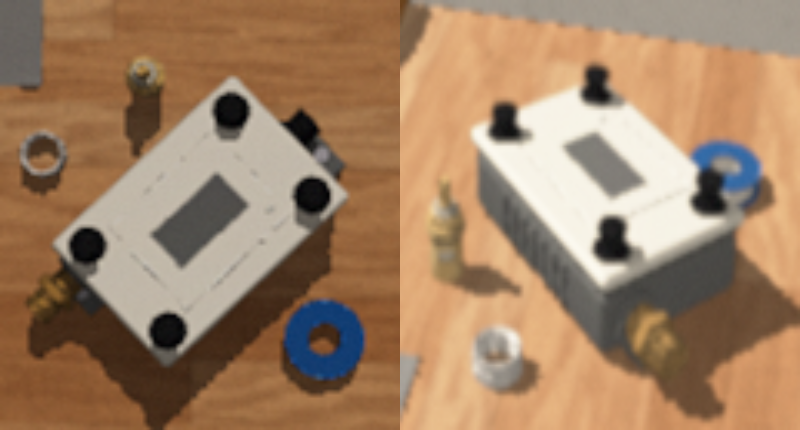

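Add to h.py:
```python
from scipy.spatial.transform import Rotation
PT=dict(a=[.4566,-.1617],b=[.4024,-.2149],c=[.5462,-.2531],d=[.4920,-.3063])
def delta(xy,z):
    s=robot.read_state(); R=Rotation.from_rotvec(s["orientation"]).as_matrix()
    print("t",s["t"],"pos",s["tool_pos"].round(4),"F",s["force"].round(2),"tool delta",(R.T@(np.array([*xy,z])-s["tool_pos"])).round(4))
```

```text
(no output)
```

Emit:
{"api": "inch_along", "payload": {"steps": [0, 0.0225, -0.0188, 0, 0, 0, 0.0225, -0.0188, 0, 0, 0, 0.0225, -0.0188, 0, 0, 0, 0.0225, -0.0188, 0, 0, 0, 0.0225, -0.0188, 0, 0, 0, 0.0225, -0.0188, 0, 0, 0, 0.0225, -0.0188, 0, 0, 0, 0.0225, -0.0188, 0, 0, 0, 0.0225, -0.0188, 0, 0, 0, 0.0225, -0.0188, 0, 0, 0, 0.0225, -0.0188, 0, 0, 0, 0.0225, -0.0188, 0, 0, 0, 0.0225, -0.0188, 0, 0, 0, 0.0225, -0.0188, 0, 0, 0, 0.0225, -0.0188, 0, 0, 0, 0.0225, -0.0188, 0, 0, 0, 0.0225, -0.0188, 0, 0, 0, 0.0225, -0.0188, 0, 0, 0, 0, 0, 0, 0, 0, 0, 0, 0, 0], "force": 10}}

```text
t: 2.2
tool_pos: [0.4539, -0.1621, 0.2404]
orientation: [-3.121, -0.363, 0.001]
force: [0.3, -0.0, -0.8]
opening: 0.0003
gripper_force: 0.0
```

```bash
python3 -c "
from h import *
delta(PT['a'],.112)"
```

```text
t 2.2 pos [ 0.4539 -0.1621  0.2404] F [ 0.28 -0.01 -0.8 ] tool delta [0.0028 0.0002 0.1284]
```

Descend to 18 mm above the head (tip at ~90 mm) and check by camera.

Emit:
{"api": "inch_along", "payload": {"steps": [0, 0.0028, 0, 0.02, 0, 0, 0, 0, 0.025, 0, 0, 0, 0, 0.025, 0, 0, 0, 0, 0.025, 0, 0, 0, 0, 0.02, 0, 0, 0, 0, 0.013, 0, 0, 0, 0, 0, 0, 0, 0, 0, 0, 0]}}

```text
t: 3.0
tool_pos: [0.4567, -0.1624, 0.1132]
orientation: [3.121, 0.359, 0.0]
force: [-1.3, -0.1, 1.2]
opening: 0.0004
gripper_force: 0.0
```

Run:
```python
from h import *
delta(PT['a'],.084)
w=robot.read_camera("wrist")["image"]; s=robot.read_camera("side")["image"][130:290,180:380]; 
cv2.imwrite("pics/w1.png",np.hstack([cv2.resize(w,(400,300)),cv2.resize(s,(400,300))])[:,:,::-1])
```

```text
t 3.0 pos [ 0.4567 -0.1624  0.1132] F [-1.29 -0.13  1.16] tool delta [ 0.     -0.0007  0.0292]
```

View pics/w1.png

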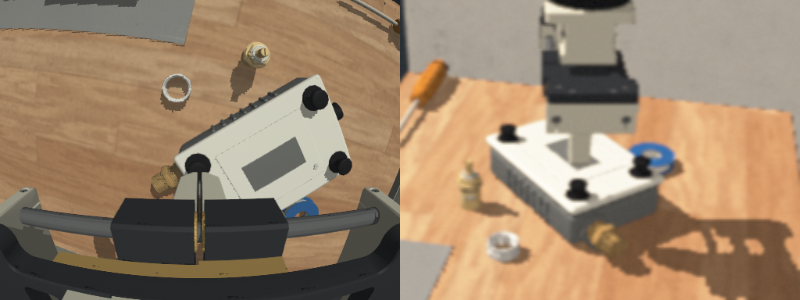

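Left (wrist): head a at (198,163) lies straight under the closed fingertips (x≈198). Right (side): the fingertip at (578,160) is above head a (577,185). It's aligned, so I'll press.

Emit:
{"api": "inch_along", "payload": {"steps": [0, 0, -0.0005, 0.01, 0, 0, 0, 0, 0.007, 0, 0, 0, 0, 0.002, 0, 0, 0, 0, 0.002, 0, 0, 0, 0, 0.002, 0, 0, 0, 0, 0.001, 0, 0, 0, 0, 0.001, 0, 0, 0, 0, 0, 0, 0, 0, 0, 0, 0]}}

```text
t: 4.0
tool_pos: [0.4565, -0.1613, 0.0878]
orientation: [-3.121, -0.36, 0.0]
force: [-3.4, 1.3, 4.1]
opening: 0.0005
gripper_force: 2.0
```

```bash
python3 -c "
from h import *
delta(PT['a'],.084)"
```

```text
t 4.0 pos [ 0.4565 -0.1613  0.0878] F [-3.37  1.31  4.05] tool delta [-0.      0.0004  0.0038]
```

Emit:
{"api": "inch_along", "payload": {"steps": [0, 0, 0, 0.001, 0, 0, 0, 0, 0.001, 0, 0, 0, 0, 0.001, 0, 0, 0, 0, 0, 0, 0, 0, 0, 0, 0]}}

```text
t: 4.5
tool_pos: [0.4566, -0.1614, 0.0847]
orientation: [3.121, 0.36, 0.0]
force: [-2.4, 2.2, 4.6]
opening: 0.0007
gripper_force: 2.2
```

Emit:
{"api": "inch_along", "payload": {"steps": [0, 0, 0, 0.001, 0, 0, 0, 0, 0, 0, 0, 0, 0, 0, 0]}}

```text
t: 4.8
tool_pos: [0.4567, -0.1613, 0.0837]
orientation: [3.121, 0.36, 0.0]
force: [-3.2, 1.3, 4.8]
opening: 0.001
gripper_force: 2.2
```

Emit:
{"api": "inch_along", "payload": {"steps": [0, 0, 0, 0.001, 0, 0, 0, 0, 0, 0, 0, 0, 0, 0, 0]}}

```text
t: 5.1
tool_pos: [0.4567, -0.1614, 0.083]
orientation: [3.121, 0.36, 0.0]
force: [-4.4, 2.7, 9.0]
opening: 0.0004
gripper_force: 4.0
```

Emit:
{"api": "inch_along", "payload": {"steps": [0, 0, 0, 0.001, 0, 0, 0, 0, 0, 0, 0, 0, 0, 0, 0]}}

```text
t: 5.4
tool_pos: [0.4567, -0.1613, 0.0824]
orientation: [3.121, 0.36, 0.0]
force: [-4.9, 3.4, 11.6]
opening: 0.0001
gripper_force: 5.8
```

Emit:
{"api": "inch_along", "payload": {"steps": [0, 0, 0, -0.005, 0, 0, 0, 0, -0.02, 0, 0, 0, 0, -0.02, 0, 0, 0, 0, 0, 0]}}

```text
t: 5.8
tool_pos: [0.4587, -0.1624, 0.1294]
orientation: [3.118, 0.36, 0.008]
force: [0.4, -0.3, 0.2]
opening: 0.0003
gripper_force: 0.0
```

```bash
python3 -c "
from h import *
delta(PT['d'],.112)"
```

```text
t 5.8 pos [ 0.4587 -0.1624  0.1294] F [ 0.37 -0.33  0.21] tool delta [-0.0004  0.1476  0.018 ]
```

Emit:
{"api": "inch_along", "payload": {"steps": [0, 0, 0.025, 0, 0, 0, 0, 0.025, 0, 0, 0, 0, 0.025, 0, 0, 0, 0, 0.025, 0, 0, 0, 0, 0.025, 0, 0, 0, 0, 0.0226, 0, 0, 0, 0, 0, 0.01, 0, 0, 0, 0, 0.008, 0, 0, 0, 0, 0, 0, 0, 0, 0, 0, 0, 0, 0, 0, 0, 0]}}

```text
t: 6.9
tool_pos: [0.4903, -0.3044, 0.1088]
orientation: [3.121, 0.361, 0.0]
force: [0.8, 0.1, 1.0]
opening: 0.0004
gripper_force: 0.0
```

Run:
```python
from h import *
delta(PT['d'],.094)
c,T=blobs("side",[(269,232),(300,218),(233,201)],50)
for a in T: print(a[0].round(1),a[1][2:])
w=robot.read_camera("wrist")["image"]; s=robot.read_camera("side")["image"][130:290,180:380]; 
cv2.imwrite("pics/w2.png",np.hstack([cv2.resize(w,(400,300)),cv2.resize(s,(400,300))])[:,:,::-1])
```

```text
t 6.9 pos [ 0.4903 -0.3044  0.1088] F [0.8  0.09 1.01] tool delta [0.0012 0.0022 0.0148]
[268.4 232.8] [ 10.     6.25 187.  ]
[300.4 219. ] [  9.5   11.   282.25]
[233.7 201.2] [  8.25   7.75 183.25]
```

View pics/w2.png

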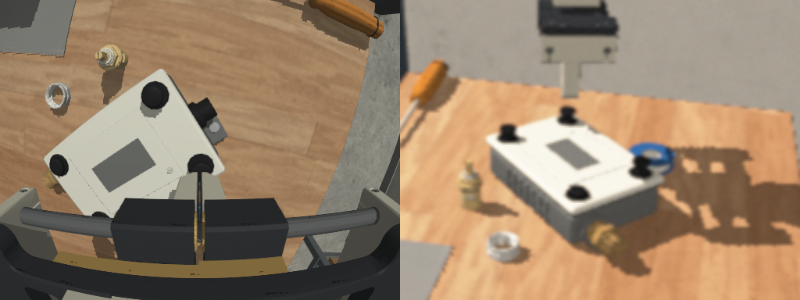

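Wrist view: d at (201,163) is under the fingertip. Side view: a at (577,192) is now low on its collar, and b and c haven't moved. Next I press d.

Emit:
{"api": "inch_along", "payload": {"steps": [0, 0.0012, 0.0022, 0.008, 0, 0, 0, 0, 0.005, 0, 0, 0, 0, 0.002, 0, 0, 0, 0, 0.002, 0, 0, 0, 0, 0.002, 0, 0, 0, 0, 0.002, 0, 0, 0, 0, 0.001, 0, 0, 0, 0, 0.001, 0, 0, 0, 0, 0.001, 0, 0, 0, 0, 0, 0, 0, 0, 0, 0, 0]}}

```text
t: 8.15
tool_pos: [0.4917, -0.3068, 0.0847]
orientation: [-3.121, -0.36, 0.0]
force: [-3.1, 2.3, 5.0]
opening: 0.0004
gripper_force: 2.0
```

Emit:
{"api": "inch_along", "payload": {"steps": [0, 0, 0, 0.001, 0, 0, 0, 0, 0, 0, 0, 0, 0, 0, 0]}}

```text
t: 8.45
tool_pos: [0.4919, -0.307, 0.0837]
orientation: [3.121, 0.36, -0.0]
force: [-3.1, 2.5, 4.5]
opening: 0.0005
gripper_force: 2.3
```

Emit:
{"api": "inch_along", "payload": {"steps": [0, 0, 0, 0.001, 0, 0, 0, 0, 0, 0, 0, 0, 0, 0, 0]}}

```text
t: 8.75
tool_pos: [0.4919, -0.307, 0.0831]
orientation: [3.121, 0.36, 0.0]
force: [-4.4, 3.6, 7.8]
opening: 0.0006
gripper_force: 3.9
```

Emit:
{"api": "inch_along", "payload": {"steps": [0, 0, 0, 0.0008, 0, 0, 0, 0, 0, 0, 0, 0, 0, 0, 0]}}

```text
t: 9.05
tool_pos: [0.4919, -0.307, 0.0826]
orientation: [3.121, 0.36, 0.0]
force: [-6.2, 4.5, 11.4]
opening: 0.0004
gripper_force: 5.2
```

Emit:
{"api": "inch_along", "payload": {"steps": [0, 0, 0, -0.005, 0, 0, 0, 0, -0.02, 0, 0, 0, 0, -0.02, 0, 0, 0, 0, 0, 0, 0, 0, 0, 0, 0]}}

```text
t: 9.55
tool_pos: [0.4922, -0.3072, 0.1267]
orientation: [3.12, 0.36, 0.002]
force: [-0.1, 0.7, -0.2]
opening: 0.0005
gripper_force: 0.0
```

```bash
python3 -c "
from h import *
delta(PT['b'],.109)"
```

```text
t 9.55 pos [ 0.4922 -0.3072  0.1267] F [-0.1   0.66 -0.16] tool delta [-0.0665 -0.1104  0.0175]
```

Emit:
{"api": "inch_along", "payload": {"steps": [0, -0.0133, -0.022, 0, 0, 0, -0.0133, -0.022, 0, 0, 0, -0.0133, -0.022, 0, 0, 0, -0.0133, -0.022, 0, 0, 0, -0.0133, -0.022, 0, 0, 0, 0, 0, 0.01, 0, 0, 0, 0, 0.007, 0, 0, 0, 0, 0, 0, 0, 0, 0, 0, 0, 0, 0, 0, 0, 0]}}

```text
t: 10.55
tool_pos: [0.4024, -0.2154, 0.1098]
orientation: [-3.121, -0.36, 0.0]
force: [-0.4, -0.1, -0.0]
opening: 0.0002
gripper_force: 0.0
```

Run:
```python
from h import *
delta(PT['b'],.094)
c,T=blobs("side",[(269,232),(263,193),(233,201)],50)
for a in T: print(a[0].round(1),a[1][2:])
w=robot.read_camera("wrist")["image"]; s=robot.read_camera("side")["image"][130:290,180:380]; 
cv2.imwrite("pics/w3.png",np.hstack([cv2.resize(w,(400,300)),cv2.resize(s,(400,300))])[:,:,::-1])
```

```text
t 10.55 pos [ 0.4024 -0.2154  0.1098] F [-0.42 -0.14 -0.05] tool delta [ 0.0001 -0.0005  0.0158]
[268.4 232.8] [ 10.     6.25 186.5 ]
[263.3 193.2] [  8.     4.5  103.75]
[233.7 201.2] [  8.25   8.   185.  ]
```

View pics/w3.png

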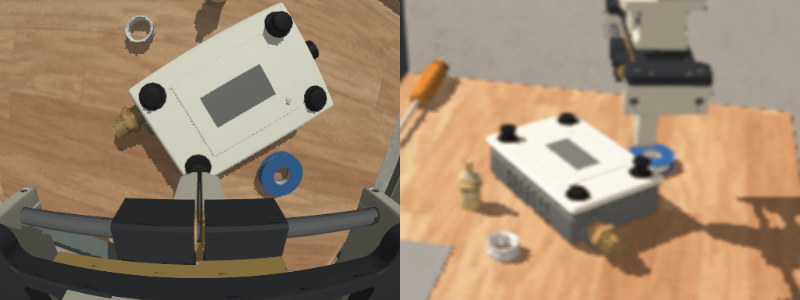

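Wrist view: b at (198,163) is under the tip. Side view: a and d are home, and nothing has shifted. Next I press b.

Emit:
{"api": "inch_along", "payload": {"steps": [0, 0, -0.0005, 0.008, 0, 0, 0, 0, 0.006, 0, 0, 0, 0, 0.002, 0, 0, 0, 0, 0.002, 0, 0, 0, 0, 0.002, 0, 0, 0, 0, 0.002, 0, 0, 0, 0, 0.001, 0, 0, 0, 0, 0.001, 0, 0, 0, 0, 0.001, 0, 0, 0, 0, 0.001, 0, 0, 0, 0, 0, 0, 0, 0, 0, 0, 0]}}

```text
t: 11.9
tool_pos: [0.4017, -0.2143, 0.0838]
orientation: [-3.12, -0.36, 0.001]
force: [-3.4, 1.8, 4.7]
opening: 0.0007
gripper_force: 2.3
```

Emit:
{"api": "inch_along", "payload": {"steps": [0, 0, 0, 0.001, 0, 0, 0, 0, 0, 0, 0, 0, 0, 0, 0]}}

```text
t: 12.2
tool_pos: [0.4018, -0.2144, 0.0831]
orientation: [-3.121, -0.36, 0.001]
force: [-4.8, 2.4, 8.2]
opening: 0.0007
gripper_force: 3.9
```

Emit:
{"api": "inch_along", "payload": {"steps": [0, 0, 0, 0.001, 0, 0, 0, 0, 0, 0, 0, 0, 0, 0, 0]}}

```text
t: 12.5
tool_pos: [0.4018, -0.2144, 0.0824]
orientation: [-3.121, -0.36, 0.001]
force: [-6.4, 3.8, 10.9]
opening: 0.0006
gripper_force: 5.7
```

Emit:
{"api": "inch_along", "payload": {"steps": [0, 0, 0, -0.005, 0, 0, 0, 0, -0.02, 0, 0, 0, 0, -0.02, 0, 0, 0, 0, 0, 0, 0, 0, 0, 0, 0]}}

```text
t: 13.0
tool_pos: [0.4023, -0.2148, 0.1268]
orientation: [3.12, 0.36, 0.002]
force: [0.1, -0.1, -0.0]
opening: 0.0007
gripper_force: 0.0
```

```bash
python3 -c "
from h import *
delta(PT['c'],.109)"
```

```text
t 13.0 pos [ 0.4023 -0.2148  0.1268] F [ 0.08 -0.09 -0.02] tool delta [0.1313 0.0701 0.018 ]
```

Emit:
{"api": "inch_along", "payload": {"steps": [0, 0.0219, 0.0117, 0, 0, 0, 0.0219, 0.0117, 0, 0, 0, 0.0219, 0.0117, 0, 0, 0, 0.0219, 0.0117, 0, 0, 0, 0.0219, 0.0117, 0, 0, 0, 0.0219, 0.0117, 0, 0, 0, 0, 0, 0.01, 0, 0, 0, 0, 0.007, 0, 0, 0, 0, 0, 0, 0, 0, 0, 0, 0, 0, 0, 0, 0, 0]}}

```text
t: 14.1
tool_pos: [0.5455, -0.2529, 0.1101]
orientation: [3.121, 0.36, 0.0]
force: [-0.2, 0.1, -0.4]
opening: 0.0003
gripper_force: 0.0
```

Run:
```python
from h import *
delta(PT['c'],.094)
c,T=blobs("side",[(269,232),(300,220),(263,193)],50)
for a in T: print(a[0].round(1),a[1][2:])
w=robot.read_camera("wrist")["image"]; s=robot.read_camera("side")["image"][130:290,180:380]; 
cv2.imwrite("pics/w4.png",np.hstack([cv2.resize(w,(400,300)),cv2.resize(s,(400,300))])[:,:,::-1])
```

```text
t 14.1 pos [ 0.5455 -0.2529  0.1101] F [-0.21  0.12 -0.36] tool delta [0.0007 0.0004 0.0161]
[268.6 232.9] [ 10.25   6.75 197.25]
[299.8 220.8] [ 10.25   7.25 219.75]
[263.4 193.1] [  8.    4.5 104.5]
```

View pics/w4.png

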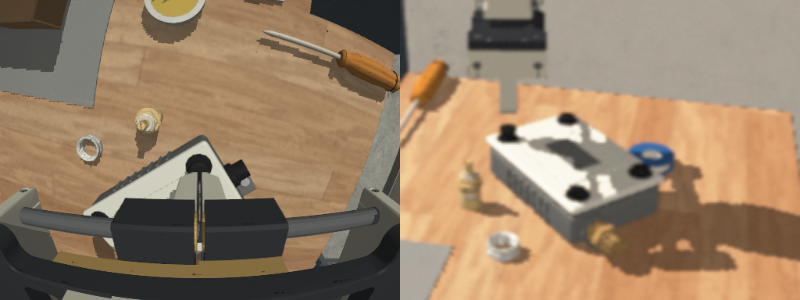

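Wrist view: c at (198,163) is under the tip. Side view: a, b and d are home, and c at (508,132) still stands proud. Last, I press c.

Emit:
{"api": "inch_along", "payload": {"steps": [0, 0.0005, 0.0004, 0.008, 0, 0, 0, 0, 0.006, 0, 0, 0, 0, 0.002, 0, 0, 0, 0, 0.002, 0, 0, 0, 0, 0.002, 0, 0, 0, 0, 0.002, 0, 0, 0, 0, 0.001, 0, 0, 0, 0, 0.001, 0, 0, 0, 0, 0.001, 0, 0, 0, 0, 0.001, 0, 0, 0, 0, 0, 0, 0, 0, 0, 0, 0]}}

```text
t: 15.45
tool_pos: [0.5465, -0.2531, 0.0841]
orientation: [-3.121, -0.36, -0.0]
force: [-3.4, 1.3, 4.2]
opening: 0.0007
gripper_force: 2.1
```

Emit:
{"api": "inch_along", "payload": {"steps": [0, 0, 0, 0.001, 0, 0, 0, 0, 0, 0, 0, 0, 0, 0, 0]}}

```text
t: 15.75
tool_pos: [0.5466, -0.2532, 0.0833]
orientation: [3.121, 0.36, 0.0]
force: [-5.0, 2.5, 6.6]
opening: 0.0004
gripper_force: 3.4
```

Emit:
{"api": "inch_along", "payload": {"steps": [0, 0, 0, 0.001, 0, 0, 0, 0, 0, 0, 0, 0, 0, 0, 0]}}

```text
t: 16.05
tool_pos: [0.5466, -0.2532, 0.0827]
orientation: [3.121, 0.36, 0.0]
force: [-5.6, 4.2, 8.8]
opening: 0.0006
gripper_force: 4.9
```

Emit:
{"api": "inch_along", "payload": {"steps": [0, 0, 0, 0.0007, 0, 0, 0, 0, 0, 0, 0, 0, 0, 0, 0]}}

```text
t: 16.35
tool_pos: [0.5467, -0.2533, 0.0823]
orientation: [3.121, 0.36, 0.001]
force: [-6.2, 4.8, 12.3]
opening: 0.0002
gripper_force: 6.0
```

Emit:
{"api": "inch_along", "payload": {"steps": [0, 0, 0, -0.005, 0, 0, 0, 0, -0.02, 0, 0, 0, 0, -0.04, 0, 0, 0, 0, -0.04, 0, 0, 0, 0, -0.03, 0, 0, -0.03, 0.03, 0, 0, 0, -0.03, 0.03, 0, 0, 0, -0.03, 0.03, 0, 0, 0, -0.03, 0.03, 0, 0, 0, -0.03, 0.03, 0, 0, 0, -0.03, 0.03, 0, 0, 0, -0.03, 0.03, 0, 0, 0, -0.03, 0.03, 0, 0, 0, 0, 0, 0, 0, 0, 0, 0, 0, 0, 0, 0, 0, 0, 0]}}

```text
t: 17.95
tool_pos: [0.3681, -0.5409, 0.2159]
orientation: [-3.12, -0.361, -0.001]
force: [-0.1, 0.4, -0.3]
opening: 0.0004
gripper_force: 0.0
```

Run:
```python
from h import *
c,T=blobs("top",[(216,214),(240,240),(259,174),(284,199)],50)
s,S=blobs("side",[(269,232),(300,220),(234,202),(263,193)],50)
for n,a,b in zip("abcd",T,S):
    x,e=tri(ray(c,a[0]),ray(s,b[0]))
    print(n,a[0].round(1),b[0].round(1),b[1][2:],x.round(4),round(e,4))
cv2.imwrite("pics/end.png",np.hstack([cv2.resize(c["image"][130:280,170:330],(400,400)),cv2.resize(s["image"][160:290,190:340],(400,400))])[:,:,::-1])
```

```text
a [215.7 213.9] [268.4 232.8] [ 10.     6.25 191.75] [ 0.4568 -0.1616  0.0552] 0.0011
b [239.9 239.7] [300.  220.9] [  9.5    6.   164.25] [ 0.4024 -0.2149  0.0555] 0.0007
c [258.9 173.3] [233.7 202.5] [  8.5    4.75 123.75] [ 0.5463 -0.2529  0.0557] 0.0013
d [283.2 198.7] [263.4 193.2] [  8.    4.5 107. ] [ 0.4921 -0.3062  0.0559] 0.0011
```

View pics/end.png

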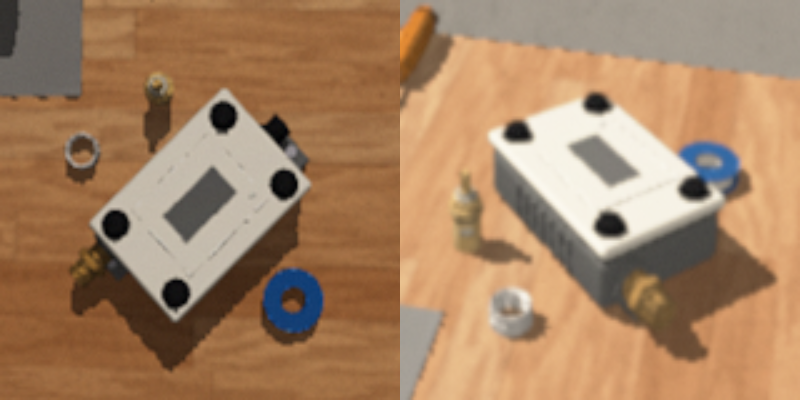

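All four heads sit low on their collars: a (609,224), b (693,188), c (517,132), d (597,102) in the side view. The unit and the loose parts haven't moved.

```bash
python3 -c "
from plant import robot
print(robot.close_job())"
```

```text
the job is handed in; nothing more can be done
None
```

All four plungers are pressed fully home in the order a, d, b, c, each with about 11–12 N of vertical force. The last pictures show the unit and the loose parts unmoved, and the job was handed in at about 18 s with the arm clear.

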